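Set the inner clicker on a shock reservoir

TASK

One of the three shock reservoirs clamped on the bench has a concentric pair of adjusters: a wide scalloped ring with a small black knob on top of it. Turn only that small inner knob clockwise until its pointed nose lines up with the fixed brass index fin that stands beside the ring, leave the outer ring at its present setting, and let go.

Things in the scene. Friction and masses are not known exactly. Their poses are not given: they have to be found in the camera images.
- inner_knob (a joint): Angle of the small inner knob (rad): 0 when its nose points at the brass index, growing clockwise seen from above. Starts between -1.3 and -0.6, so the turn is 34 to 75 degrees clockwise. Stops at -1.6 and 0.8. Light even friction, 0.04 N m; stays where it is left.
- knob_grip (a point): On the knob's vertical axis, 126 mm above the bench; its x axis points level to the nose, z up. The knob is an upright black bar, 12 mm thick along y, reaching 15 mm behind and 18 mm ahead of the axis to a pointed nose with a white line on top, from 99 to 137 mm above the bench, on a 26 mm foot disc 3 mm high. Pinch it across its thickness, fingertips above 103 mm to clear disc and ring.
- ring_dot (a point): Black dot on the top face of the outer ring, 21.5 mm from the same axis; turns with the ring. The ring, under the knob, is bare aluminium with ten lobes, 56 mm across, from 83 to 99 mm above the bench; it turns about the same axis if dragged (0.05 N m) and must keep its setting. The dot starts within 46 degrees of the index and is not a target.
- index_mark (a point): Top of the fixed brass index, an upright fin 9 mm wide, 15 mm long radially, centre 39.5 mm from the axis, top 99 mm above the bench, on the reservoir's 74 mm dark flange. The reservoir is fixed in an aluminium block 92 x 86 x 45 mm bolted down at one of three places. The two look-alikes in such blocks have a single low round knob and a hexagon cap.
Not all that is in view belongs to the job. Leave any turquoise look-alike of the part that bears inner_knob alone.

How it is judged (in metres and radians):
At the end, for the whole second after the job is handed in: The nose of the inner knob points at the brass index within 12 degrees, and the outer ring stands within 12 degrees of its setting at the start (its dot within 4.5 mm of where it was) (value of joint inner_knob between -0.21 and 0.21 rad and distance of ring_dot from where it was at the start of the episode below 0.0045 m); the robot touches nothing.
It fails at once if the outer ring is dragged more than 12 degrees (its dot more than 4.5 mm) from its setting at the start (distance of ring_dot from where it was at the start of the episode above 0.0045 m).
It also fails if it takes over 27 s, if anything falls off the work surface, if the arm or the gripper's body presses on something with over 40 N, if the wrist force passes 120 N, or if a joint passes its speed limit or range.

ROBOT

A 6-joint arm with a two-finger parallel gripper is mounted at the origin on the work surface. World frame = base frame: x ahead of the robot, y to its left, z up, the work surface at z = 0. Lengths are in m, angles in degrees, forces in N, time in s.
With the tool pointing down it reaches from about 0.35 to 0.875 m from the base axis. Payload 4.2 kg.
Tool frame: the origin (TCP) lies on the centre line of the jaws, within the pads' length; the fingertips stand 8 mm ahead of it and the grasp point (between the pads) lies 11 mm behind it; z points along the fingers, y is the direction in which the jaws open and shut (so a half turn about z gives the same grasp; the last joint's range is limited). The gripper opens to 87 mm and grips with 3 to 60 N. Pads are 19 mm wide; open, the fingers measure 117 mm over their backs; the gripper's body (75 mm by 190 mm) begins 51 mm behind the grasp point.
Start: joints at [91.593, 22.042, 0.453, 0, -68.411, -14.817], TCP at [0.143, 0.608, 0.231] pointing down, gripper open.
Joint ranges: [-179.83, 179.83], [-69.29, 118.12], [-61.27, 80.66], [-181.25, 117.63], [-171.15, -9.14], [-177.46, 177.46]. Speed limits (degrees/s): [159.86, 159.86, 180, 180, 180, 180].

INTERFACE

Orientations are given as a 3x3 rotation matrix whose columns are the frame's x, y, z axes.
In Python, from station import sense, capture, finish_job, recognise gives the robot as it stands.
- The arm moves only by the tool apply_moves, never from a script. Its argument "plan" is a list that holds one entry, the list of rows, each a list of 7 numbers: the opening in per cent of the stroke, from 0 (shut) to 100 (fully open), then the shift along the world's x, y, z in units of 25 mm (1.0 is 25 mm), then the turn, a rotation vector about the world's x, y, z in rad. A call has 1 to 12 rows; each row shifts and turns the pose as measured when the row begins; what a row does not reach is not made up. A row lasts 1/12 s, in which the tool goes at most 41.7 mm and 7.16 degrees, less where a joint would pass 70% of its speed; a pose out of reach is approached as far as the arm can. A call is refused whole if a number of a shift passes 1 or a number of a turn 0.125, either way. A call with a gripper value outside its range is refused whole. The fingers move at their own pace and stop on an object; the grip force is fixed at half the most. Time passes only in rows, so rows that do not move let the fingers close. It gives the time, the measured TCP pose, the force and the opening at its end, in the units of the state.
- sense(): the state, without advancing time (a new reading comes with each control period).
- capture(name): name is "side" or "top"; returns a dict with "pixels" (420x560x3 uint8, red, green, blue), "depth" (420x560 float32, m along the optical axis (not along the pixel's ray), 0 where there is no reading), "mtx" (3x3 intrinsics, pixels), "R" (3x3) and "t" (3): a world point X has camera coordinates R X + t. Camera axes: x right, y down, z forward; pixel columns grow to the right and rows downward; lengths in m; the calibration is good to about 2 mm. A picture is of the moment at which its call begins.
- finish_job(): hands the job in, once; it reports no verdict.
Trained networks look in a picture, given as the dict that the camera call returned (one of the last four; its "shot" number tells which), for a name from the list of things; names that differ only in an ending like _2 or _b are one class to them, and where a whole thing is asked for, a point or a joint stands for the part that bears it (a point fixed in the world has none). Each returns a list of dicts, best first, with "score" (0 to 1); they miss things now and then, are a little off and sometimes report something else, mostly with a low value. They report only what shows in the picture. A call takes as long as a camera call. They do not tell look-alikes from the thing itself.
- recognise(label, picture): "at" ([x, y, z] in m, in the coordinates of the camera as it stood for that picture, good to about 4 mm: the middle of the surface that is visible of it).
The state is a dict: "time_s": time; "joints": joint angles; "joint_velocities": joint speeds; "effort": joint torques, N m; "tcp_pos": TCP position; "ee_rot": TCP orientation; "wrist_force": force on the tool from outside, world axes, zero at the start; "moment": the same for the moment, N m; "gripper_width": opening from 0.0 (shut) to 1.0 (fully open).
Only numpy, scipy, OpenCV 4.12 (cv2) and the standard library are available. Lean on these libraries where they do the work, as an engineer would, in place of code of your own. Each camera call takes 0.05 s, during which the arm holds its last target.

## Working session

There is one attempt and no reset: what is moved stays moved. The work goes in short steps, Python scripts to look and compute and a tool call to move; the robot and the scene stay as the last step left them, time stands still between calls to the robot, and variables do not carry over. Pictures are saved under pics/ and viewed, and the job is handed in when it is done.

Besides the shell and the picture viewer there is one more tool, called in YAML: its name, and indented under it one key for each argument. apply_moves: Moves the arm, as the interface text tells. Its arguments: {"type":"object","properties":{"plan":{"type":"array","items":{"type":"array","items":{"type":"array","items":{"type":"number"}}}}},"required":["plan"]}

```bash
mkdir -p pics
cat > h.py <<'E'
import numpy as np, cv2, pickle
from station import sense, capture, finish_job, recognise
def save(n,p): cv2.imwrite('pics/'+n,p if False else cv2.cvtColor(p,cv2.COLOR_RGB2BGR))
def proj(c,X):
    q=c['R']@np.array(X,float)+np.ravel(c['t']); u=c['mtx']@q; return u[:2]/u[2]
def toW(c,p): return c['R'].T@(np.array(p)-np.ravel(c['t']))
def pix(c,u,v,z=None):
    ray=np.linalg.inv(c['mtx'])@np.array([u,v,1.])
    if z is None: return toW(c,ray*c['depth'][int(v),int(u)])
    o=-c['R'].T@np.ravel(c['t']); d=c['R'].T@ray
    return o+d*(z-o[2])/d[2]
E
python3 - <<'E'
from h import *
s=sense();print(s['time_s'],s['tcp_pos'],s['ee_rot'],s['gripper_width'])
for n in('top','side'):
    c=capture(n);save(n+'0.png',c['pixels']);pickle.dump(c,open(n+'0.pkl','wb'))
    for l in('inner_knob','knob_grip','ring_dot','index_mark'):
        for d in recognise(l,c)[:4]:
            w=toW(c,d['at']);print(n,l,round(d['score'],2),w.round(4),proj(c,w).round(0))
E
```

```text
0.0 [0.14280737 0.60786633 0.22946501] [[ 9.73451782e-01 -2.28891814e-01 -4.06468244e-04]
 [-2.28892157e-01 -9.73449455e-01 -2.13039094e-03]
 [ 9.19527573e-05  2.16687025e-03 -9.99997648e-01]] 1.0001407339629478
top inner_knob 0.64 [ 0.4152 -0.6931  0.1283] [456. 248.]
top knob_grip 0.62 [ 0.4145 -0.6917  0.1271] [455. 248.]
top knob_grip 0.43 [ 0.508  -0.2153  0.1361] [279. 209.]
top ring_dot 0.67 [0.3768 0.1361 0.0964] [151. 255.]
top ring_dot 0.56 [ 0.3711 -0.225   0.0997] [282. 260.]
top ring_dot 0.53 [ 0.5105 -0.2211  0.0981] [282. 209.]
top ring_dot 0.52 [ 0.412 -0.683  0.101] [449. 249.]
top index_mark 0.88 [ 0.3697 -0.2251  0.0848] [282. 260.]
top index_mark 0.79 [0.3746 0.1279 0.083 ] [155. 255.]
top index_mark 0.71 [ 0.5029 -0.2189  0.0796] [281. 213.]
top index_mark 0.7 [ 0.5061 -0.2167  0.1357] [280. 210.]
side inner_knob 0.67 [ 0.4078 -0.7014  0.124 ] [299. 320.]
side inner_knob 0.56 [ 0.3669 -0.2237  0.1211] [225. 215.]
side inner_knob 0.4 [0.3753 0.1359 0.1181] [200. 163.]
side knob_grip 0.81 [ 0.4122 -0.7001  0.125 ] [301. 319.]
side knob_grip 0.62 [ 0.3642 -0.2288  0.1177] [224. 217.]
side knob_grip 0.48 [ 0.5129 -0.2226  0.1252] [272. 206.]
side ring_dot 0.66 [ 0.3672 -0.237   0.0944] [226. 225.]
side ring_dot 0.62 [ 0.3996 -0.7093  0.0983] [297. 332.]
side ring_dot 0.56 [ 0.4986 -0.2349  0.0994] [269. 216.]
side index_mark 0.92 [ 0.3618 -0.2442  0.046 ] [225. 240.]
side index_mark 0.74 [ 0.5036 -0.2391  0.0464] [270. 231.]
side index_mark 0.7 [0.371  0.1229 0.0492] [201. 183.]
side index_mark 0.63 [ 0.4027 -0.7156  0.0448] [298. 351.]
```

View pics/top0.png

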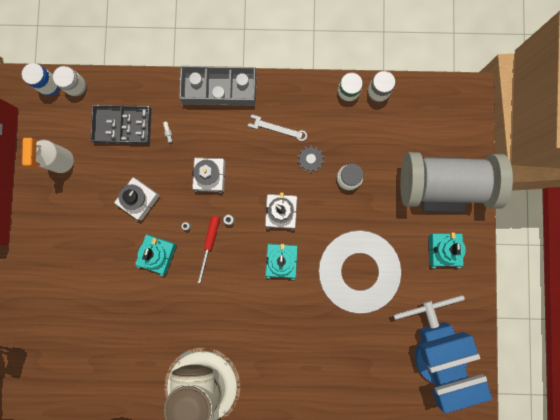

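View pics/side0.png

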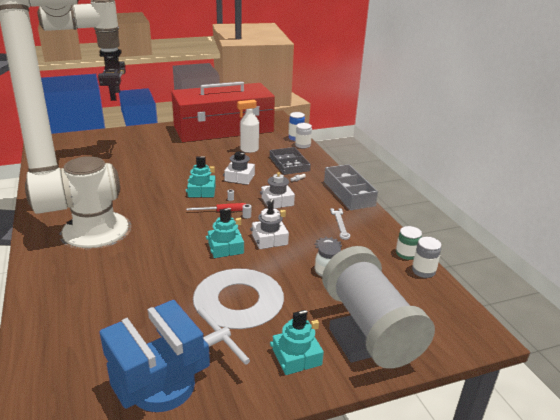

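Run:
```python
from h import *
c=pickle.load(open('top0.pkl','rb'));p=c['pixels']
t=[cv2.resize(p[v-30:v+30,u-30:u+30],(390,390),interpolation=cv2.INTER_CUBIC) for u,v in((282,258),(281,212))]
save('topcrop.png',np.hstack(t))
t=[cv2.resize(p[v-30:v+30,u-30:u+30],(390,390),interpolation=cv2.INTER_CUBIC) for u,v in((453,248),(153,254))]
save('topcrop2.png',np.hstack(t))
```

```text
(no output)
```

View pics/topcrop.png

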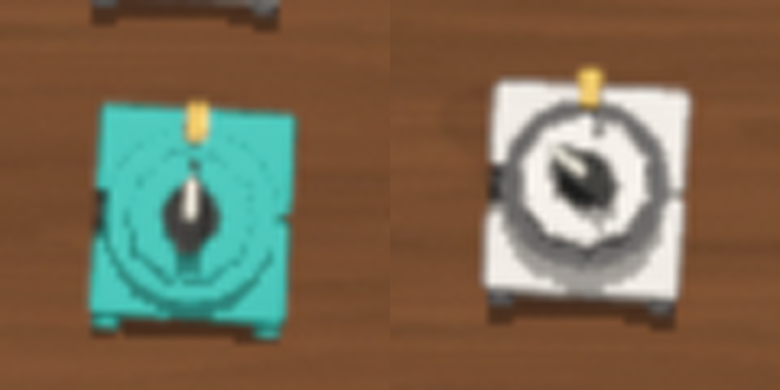

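View pics/topcrop2.png

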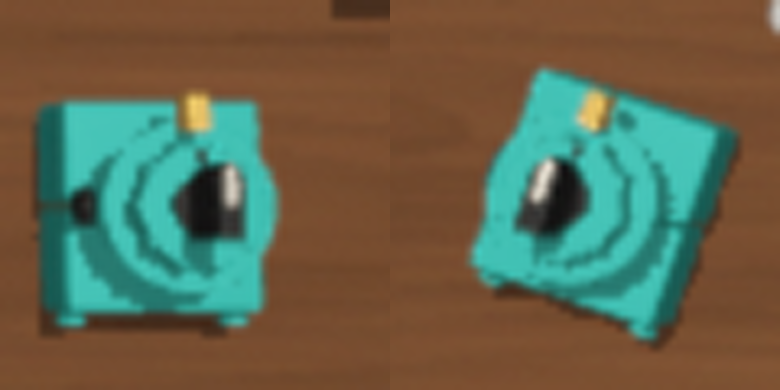

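The candidates with a knob over a ring are turquoise at (282,260), (453,248) and (153,254), and bare aluminium at (281,211). The single-part look-alikes are the hexagon cap at (207,173) and the round knob at (136,199). I choose (281,211): in the crop it shows a bare aluminium scalloped ring, a small black knob with its nose up-left, and the brass fin at the top (281,195). Next I measure it.

Run:
```python
from h import *
c=pickle.load(open('top0.pkl','rb'));p=c['pixels'];d=c['depth']
print('cam',(-c['R'].T@np.ravel(c['t'])).round(3))
V,U=np.mgrid[185:235,258:305]
W=np.array([[pix(c,u,v) for u in range(258,305)] for v in range(185,235)])
rgb=p[185:235,258:305].astype(int); hsv=cv2.cvtColor(p,cv2.COLOR_RGB2HSV)[185:235,258:305].astype(int)
z=W[...,2]
print('zrange',z.max())
k=z>0.118; print('knob top',k.sum(),W[k].mean(0),W[k].min(0),W[k].max(0))
r=(z>0.094)&(z<0.107)&(rgb.min(-1)>150); print('ring',r.sum(),np.median(W[r],0),W[r].min(0),W[r].max(0))
b=(hsv[...,1]>110)&(hsv[...,2]>150)&(hsv[...,0]>15)&(hsv[...,0]<32)&(z>.06)
print('brass',b.sum(),W[b].mean(0)); 
bt=b&(z>.09);print('brass top',bt.sum(),W[bt].mean(0),W[bt].min(0),W[bt].max(0))
f=(z>0.04)&(z<0.050); print('block',W[f].min(0),W[f].max(0))
white=k&(rgb.min(-1)>130)
print('white line',white.sum(),np.c_[W[white],U[white],V[white]].round(4))
pts=np.c_[W[k][:,0],W[k][:,1]];print(cv2.minAreaRect((pts*1000).astype(np.float32)))
rp=(W[r][:,:2]*1000).astype(np.float32);print('enclosing',cv2.minEnclosingCircle(rp))
save('big.png',cv2.resize(p[190:230,260:300],(600,600),interpolation=cv2.INTER_NEAREST))
```

```text
cam [ 0.395 -0.238  1.533]
zrange 1.5333118438935527
knob top 65 [ 0.48747485 -0.22223011  0.41513437] [ 0.39468203 -0.2382053   0.12055152] [ 0.52229658 -0.20609995  1.53331184]
ring 178 [ 0.50945692 -0.21919815  0.0987992 ] [ 0.48385808 -0.24476676  0.09413789] [ 0.53690831 -0.19155106  0.10639515]
brass 16 [ 0.55156403 -0.21944957  0.09860373]
brass top 16 [ 0.55156403 -0.21944957  0.09860373] [ 0.54497955 -0.22407951  0.09414449] [ 0.55656486 -0.21567586  0.10283823]
block [ 0.46452929 -0.26183714  0.04001586] [ 0.55661496 -0.17591428  0.04994067]
white line 20 [[ 3.9470e-01 -2.3820e-01  1.5333e+00  2.7600e+02  2.0200e+02]
 [ 5.2230e-01 -2.0610e-01  1.3220e-01  2.7600e+02  2.0400e+02]
 [ 5.2220e-01 -2.0890e-01  1.3410e-01  2.7700e+02  2.0400e+02]
 [ 5.2210e-01 -2.1160e-01  1.3560e-01  2.7800e+02  2.0400e+02]
 [ 5.1950e-01 -2.0620e-01  1.3320e-01  2.7600e+02  2.0500e+02]
 [ 5.1890e-01 -2.0910e-01  1.4020e-01  2.7700e+02  2.0500e+02]
 [ 5.1900e-01 -2.1180e-01  1.4050e-01  2.7800e+02  2.0500e+02]
 [ 5.1630e-01 -2.0640e-01  1.3800e-01  2.7600e+02  2.0600e+02]
 [ 5.1600e-01 -2.0920e-0
[... 208 characters left out ...]
00e+02  2.0700e+02]
 [ 5.1410e-01 -2.1450e-01  1.3470e-01  2.7900e+02  2.0700e+02]
 [ 5.1410e-01 -2.1720e-01  1.3520e-01  2.8000e+02  2.0700e+02]
 [ 5.1140e-01 -2.1460e-01  1.3460e-01  2.7900e+02  2.0800e+02]
 [ 5.1130e-01 -2.1730e-01  1.3660e-01  2.8000e+02  2.0800e+02]
 [ 5.0900e-01 -2.3090e-01  1.3580e-01  2.8500e+02  2.0900e+02]
 [ 3.9470e-01 -2.3820e-01  1.5333e+00  2.9000e+02  2.2300e+02]
 [ 3.9470e-01 -2.3820e-01  1.5333e+00  2.8000e+02  2.2500e+02]
 [ 3.9470e-01 -2.3820e-01  1.5333e+00  2.9100e+02  2.2500e+02]]
((461.1337585449219, -232.05612182617188), (131.5773468017578, 22.40464210510254), 14.950346946716309)
enclosing ((511.3916931152344, -218.54295349121094), 27.553298950195312)
```

View pics/big.png

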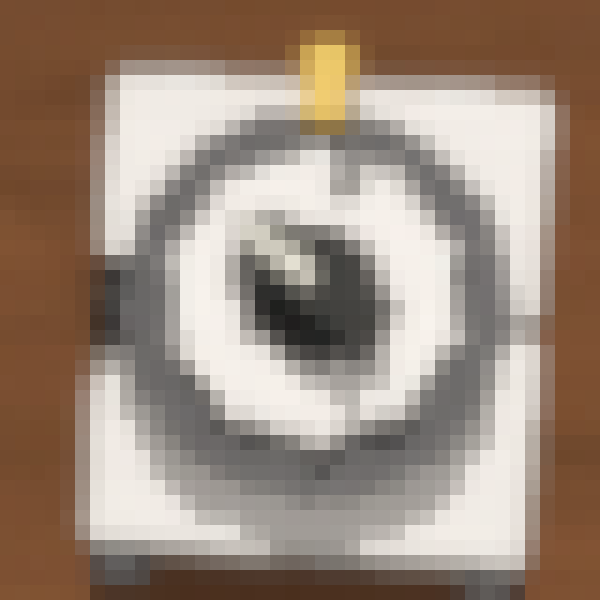

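```bash
cat > fit.py <<'E'
from h import *
from scipy.optimize import minimize
def fit(c,x0=(.5115,-.2190),yaws=None,S=8):
    p=c['pixels'];u0,v0=270,198;n=23
    g=cv2.cvtColor(p,cv2.COLOR_RGB2GRAY)[v0:v0+n,u0:u0+n].astype(float)
    def render(q):
        x,y,a=q
        R=np.array([[np.cos(a),-np.sin(a)],[np.sin(a),np.cos(a)]])
        def pr(P,z): return np.array([proj(c,[*(R@np.array(s)+[x,y]),z]) for s in P])
        im=np.full((n*S,n*S),240,np.uint8)
        def fill(pts,col):
            q_=((pts+.5-[u0,v0])*S*16-8).round().astype(np.int32)
            cv2.fillConvexPoly(im,cv2.convexHull(q_),col,cv2.LINE_AA,4)
        t=np.linspace(0,6.28,30);fill(pr(np.c_[np.cos(t),np.sin(t)]*.013,.102),70)
        bar=[(-.015,-.006),(-.015,.006),(.010,.006),(.018,0),(.010,-.006)]
        fill(np.vstack([pr(bar,.099),pr(bar,.137)]),45)
        fill(pr([(.001,-.001),(.001,.001),(.017,.001),(.017,-.001)],.137),230)
        return cv2.resize(im,(n,n),interpolation=cv2.INTER_AREA).astype(float)
    V,U=np.mgrid[v0:v0+n,u0:u0+n]; cc=proj(c,[*x0,.118]);
    m=np.hypot(U-cc[0],V-cc[1])<8
    f=lambda q:np.mean(np.minimum(abs((render(q)-g)[m]),120)**2)
    best=None
    for a in (np.arange(-100,101,10) if yaws is None else yaws):
        r=minimize(f,[*x0,np.radians(a)],method='Nelder-Mead',options=dict(initial_simplex=np.array([*x0,np.radians(a)])+np.array([[0,0,0],[.003,0,0],[0,.003,0],[0,0,.2]])))
        if best is None or r.fun<best.fun: best=r
    return best.x,best.fun,render(best.x),g
E
python3 - <<'E'
from fit import *
c=pickle.load(open('top0.pkl','rb'))
x,f,r,g=fit(c);print(x[:2],np.degrees(x[2]),f)
save('fit0.png',cv2.cvtColor(cv2.resize(np.hstack([r,g]).astype(np.uint8),(780,390),interpolation=cv2.INTER_NEAREST),cv2.COLOR_GRAY2RGB))
p=c['pixels'];d=c['depth']
W=[];
for v in range(185,235):
  for u in range(258,305):
    if d[v,u]>0:
      w=pix(c,u,v)
      if .03<w[2]<.055:W.append(w[:2]*1000)
print(cv2.minAreaRect(np.array(W,np.float32)))
# brass
hsv=cv2.cvtColor(p,cv2.COLOR_RGB2HSV)[185:200,270:292].astype(int)
b=(hsv[...,1]>110)&(hsv[...,2]>140)&(hsv[...,0]>15)&(hsv[...,0]<32)
ys,xs=np.nonzero(b);print(xs.mean()+270,ys.mean()+185,pix(c,xs.mean()+270,ys.mean()+185,.099))
E
```

```text
[ 0.51010266 -0.21800406] 49.105272354462954 1133.8168316831684
((508.5756530761719, -218.71701049804688), (85.1920394897461, 96.91075134277344), 88.55945587158203)
281.2857142857143 194.66666666666666 [ 0.55175216 -0.21937521  0.099     ]
```

View pics/fit0.png

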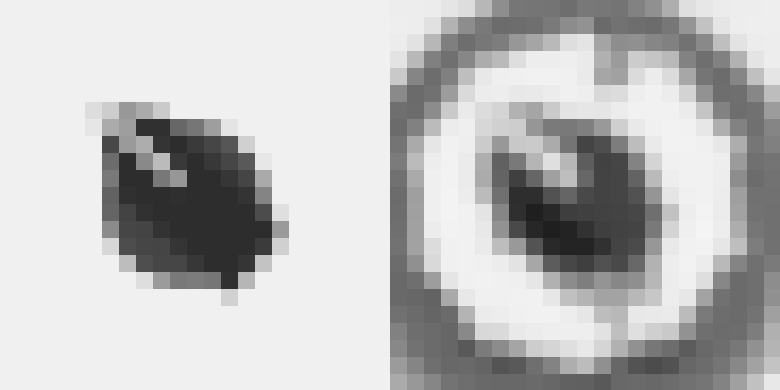

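apply_moves:
  plan:
    - [[100,0.6,-1,0.1,0,0,-0.1],[100,0.6,-1,0.1,0,0,-0.1],[100,0.6,-1,0.1,0,0,-0.1],[100,0.6,-1,0.1,0,0,-0.1],[100,0.6,-1,0.1,0,0,-0.1],[100,0.6,-1,0.1,0,0,-0.1],[100,0.6,-1,0.1,0,0,-0.1],[100,0.6,-1,0.1,0,0,-0.1],[100,0.6,-1,0.1,0,0,-0.1],[100,0.6,-1,0.1,0,0,-0.1],[100,0.6,-1,0.1,0,0,-0.1],[100,0.6,-1,0.1,0,0,-0.1]]

```text
time_s: 1.5
tcp_pos: [0.3256, 0.2984, 0.2606]
ee_rot: [[0.091, -0.996, 0.002], [-0.996, -0.091, 0.002], [-0.002, -0.002, -1.0]]
wrist_force: [0.4, 0.2, 0.2]
gripper_width: 1.0
```

apply_moves:
  plan:
    - [[60,0.4,-1,0,0,0,-0.06],[60,0.4,-1,0,0,0,-0.06],[60,0.4,-1,0,0,0,-0.06],[60,0.4,-1,0,0,0,-0.06],[60,0.4,-1,0,0,0,-0.06],[60,0.4,-1,0,0,0,-0.06],[60,0.4,-1,0,0,0,-0.06],[60,0.4,-1,0,0,0,-0.06],[60,0.4,-1,0,0,0,-0.06],[60,0.4,-1,0,0,0,-0.06],[60,0.4,-1,0,0,0,-0.06],[60,0.4,-1,0,0,0,-0.06]]

```text
time_s: 2.5
tcp_pos: [0.4495, -0.0178, 0.2659]
ee_rot: [[-0.617, -0.786, 0.016], [-0.786, 0.618, 0.005], [-0.014, -0.01, -1.0]]
wrist_force: [0.6, -0.4, 1.0]
gripper_width: 0.597
```

apply_moves:
  plan:
    - [[60,0.3,-0.96,-0.2,0,0.002,-0.006],[60,0.3,-0.96,-0.2,0,0.002,-0.006],[60,0.3,-0.96,-0.2,0,0.002,-0.006],[60,0.3,-0.96,-0.2,0,0.002,-0.006],[60,0.3,-0.96,-0.2,0,0.002,-0.006],[60,0.3,-0.96,-0.2,0,0.002,-0.006],[60,0.3,-0.96,-0.2,0,0.002,-0.006],[60,0.3,-0.96,-0.2,0,0.002,-0.006],[60,0,0,0,0,0,0],[60,0,0,0,0,0,0]]

```text
time_s: 3.33
tcp_pos: [0.5128, -0.225, 0.2255]
ee_rot: [[-0.663, -0.748, 0.006], [-0.748, 0.663, 0.005], [-0.007, -0.001, -1.0]]
wrist_force: [0.0, 0.4, 0.2]
gripper_width: 0.597
```

Run:
```python
from h import *
s=sense();R=np.array(s['ee_rot']);print(s['time_s'],np.round(s['tcp_pos'],4),np.degrees(np.arctan2(R[1,0],R[0,0])),R[:,2],np.round(s['joints'],1))
c=capture('side');pickle.dump(c,open('side1.pkl','wb'));p=c['pixels'];save('s1.png',cv2.resize(p[150:270,200:340],(700,600),interpolation=cv2.INTER_CUBIC))
```

```text
3.3333 [ 0.5128 -0.225   0.2255] -131.5642518940701 [ 0.00571615  0.00476541 -0.99997231] [ -7.3  15.9  -9.3  -0.3 -64.6 -34.1]
```

View pics/s1.png

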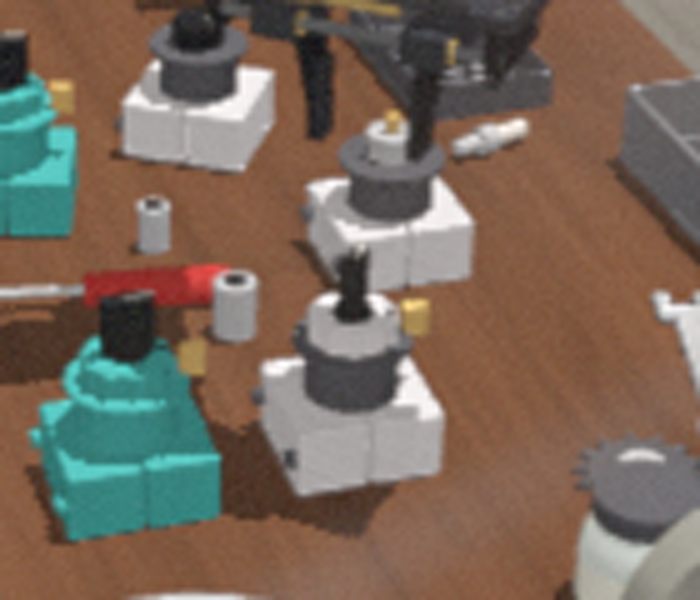

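The crop shows the target at (350,350), with its knob bar at (352,285) and brass fin at (415,315). The open gripper is above it, with fingers at (315,85) and (425,110). Next I correct the position sideways and start down.

apply_moves:
  plan:
    - [[60,-0.07,0.26,0,-0.005,0.006,0.005],[60,0,0,0,0,0,0],[60,0,0,-0.6,0,0,0],[60,0,0,-0.6,0,0,0],[60,0,0,-0.6,0,0,0],[60,0,0,-0.6,0,0,0],[60,0,0,0,0,0,0],[60,0,0,0,0,0,0]]

```text
time_s: 4.05
tcp_pos: [0.5113, -0.2098, 0.1693]
ee_rot: [[-0.649, -0.76, 0.009], [-0.76, 0.649, -0.002], [-0.004, -0.008, -1.0]]
wrist_force: [0.1, -0.2, 1.1]
gripper_width: 0.599
```

apply_moves:
  plan:
    - [[60,0,-0.2,0,0,0,0],[60,0,0,0,0,0,0]]

```text
time_s: 4.22
tcp_pos: [0.5121, -0.214, 0.1713]
ee_rot: [[-0.647, -0.762, 0.011], [-0.762, 0.647, -0.003], [-0.005, -0.01, -1.0]]
wrist_force: [-0.0, -0.1, -0.5]
gripper_width: 0.599
```

Run:
```python
from h import *
for i in range(3):
  s=sense();R=np.array(s['ee_rot']);print(s['time_s'],np.round(s['tcp_pos'],4),np.degrees(np.arctan2(R[1,0],R[0,0])),R[:,2].round(4),np.round(s['joint_velocities'],2))
  if i<1: c=capture('top')
save('t2.png',cv2.resize(c['pixels'][160:270,220:340],(654,600),interpolation=cv2.INTER_CUBIC))
```

```text
4.2167 [ 0.5121 -0.214   0.1713] -130.32175096564487 [ 0.0111 -0.003  -0.9999] [ 1.36 -1.12  0.17 -0.16 -0.41 -0.51]
4.2667 [ 0.5122 -0.2138  0.1714] -130.33618478809527 [ 0.0116 -0.0029 -0.9999] [-0.27  0.24 -0.08 -0.07  0.32 -0.25]
4.2667 [ 0.5122 -0.2138  0.1714] -130.33618478809527 [ 0.0116 -0.0029 -0.9999] [-0.27  0.24 -0.08 -0.07  0.32 -0.25]
```

View pics/t2.png

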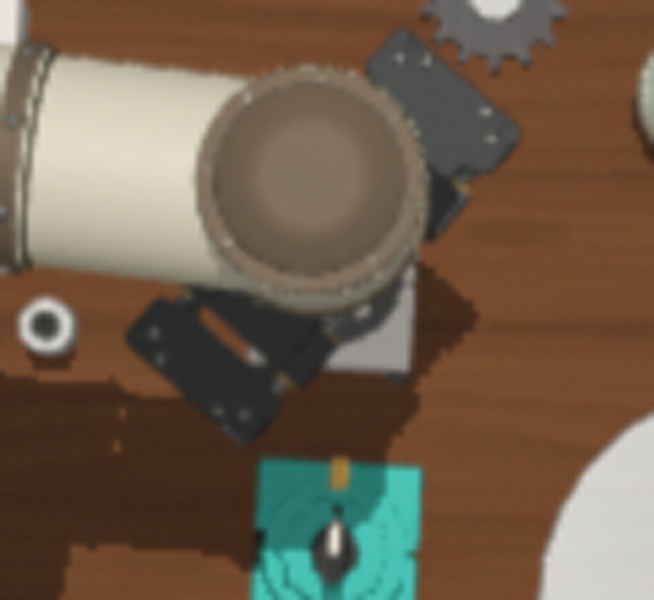

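The top view shows the gripper body lying diagonally over the target's block, with the jaws opening from lower left to upper right, which is across the knob's thickness as intended.

apply_moves:
  plan:
    - [[60,-0.05,-0.19,0,0.003,0.011,-0.01],[60,0,0,0,0,0,0],[60,0,0,0,0,0,0],[60,0,0,0,0,0,0]]

```text
time_s: 4.6
tcp_pos: [0.512, -0.2196, 0.1739]
ee_rot: [[-0.656, -0.755, 0.004], [-0.755, 0.656, -0.001], [-0.002, -0.003, -1.0]]
wrist_force: [0.9, -0.9, -0.8]
gripper_width: 0.599
```

apply_moves:
  plan:
    - [[60,-0.04,0.04,-0.5,0,0.003,0],[60,0,0,-0.5,0,0,0],[60,0,0,-0.5,0,0,0],[60,0,0,-0.4,0,0,0],[60,0,0,0,0,0,0],[60,0,0,0,0,0,0],[60,0,0,0,0,0,0]]

```text
time_s: 5.18
tcp_pos: [0.512, -0.2196, 0.1263]
ee_rot: [[-0.657, -0.754, 0.005], [-0.754, 0.657, -0.002], [-0.002, -0.005, -1.0]]
wrist_force: [-0.9, -0.2, -1.0]
gripper_width: 0.604
```

Run:
```python
from h import *
s=sense();R=np.array(s['ee_rot']);print(s['time_s'],np.round(s['tcp_pos'],4),np.degrees(np.arctan2(R[1,0],R[0,0])),R[:,2].round(4))
c=capture('side');pickle.dump(c,open('side2.pkl','wb'));save('s2.png',cv2.resize(c['pixels'][175:255,230:320],(675,600),interpolation=cv2.INTER_CUBIC))
```

```text
5.1833 [ 0.512  -0.2196  0.1263] -131.04417338423994 [ 0.0046 -0.0017 -1.    ]
```

View pics/s2.png

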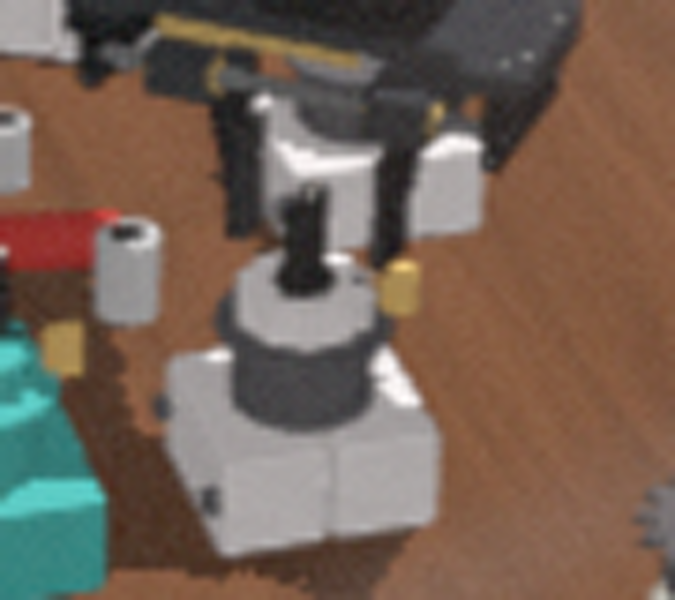

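Run:
```python
from h import *
c=pickle.load(open('side2.pkl','rb'))
f=lambda X:((proj(c,X)-[230,175]+.5)*7.5).round(0)
for n,X in dict(tcp=[.512,-.2196,.1183],axtop=[.511,-.2185,.137],axlow=[.511,-.2185,.102],idx=[.551,-.2195,.099],ringc=[.511,-.2185,.099],nose=[.5228,-.2049,.137]).items(): print(n,f(X))
print('J per mm', f([.521,-.2185,.1])-f([.511,-.2185,.1]), f([.511,-.2085,.1])-f([.511,-.2185,.1]))
for s in(1,-1):
  y=np.array([-.754,.657,0])*s*.026; print(f(np.array([.512,-.2196,.1183])+y))
c=capture('side')
for l in('knob_grip','ring_dot','index_mark'):
  for d in recognise(l,c)[:5]:
    w=toW(c,d['at']); print(l,d['score'],w.round(4))
```

```text
tcp [313. 247.]
axtop [311. 206.]
axlow [309. 281.]
idx [403. 274.]
ringc [309. 287.]
nose [328. 185.]
J per mm [23. -4.] [ -8. -12.]
[253. 233.]
[374. 261.]
knob_grip 0.74 [ 0.4113 -0.6995  0.1196]
knob_grip 0.71 [ 0.366  -0.2275  0.1216]
knob_grip 0.61 [ 0.5105 -0.2232  0.1252]
knob_grip 0.51 [0.3753 0.1405 0.1211]
ring_dot 0.67 [ 0.4012 -0.7105  0.1008]
ring_dot 0.44 [ 0.5015 -0.2322  0.0973]
ring_dot 0.41 [0.3687 0.1283 0.0944]
ring_dot 0.24 [ 0.5017 -0.2359  0.0453]
index_mark 0.95 [ 0.4008 -0.7195  0.046 ]
index_mark 0.87 [ 0.502  -0.2349  0.0471]
index_mark 0.74 [ 0.3604 -0.2468  0.0468]
index_mark 0.59 [0.3734 0.1221 0.0513]
```

Fingers at (240,165) and (395,190) straddle the knob at (305,240). The projected model says the axis is about 2 mm nearer in x than the TCP. Correcting that and descending the last 10 mm.

apply_moves:
  plan:
    - [[60,-0.08,0.06,-0.2,0,0.004,0],[60,0,0,0,0,0,0],[60,0,0,0,0,0,0]]

```text
time_s: 5.68
tcp_pos: [0.5105, -0.218, 0.1221]
ee_rot: [[-0.657, -0.754, 0.003], [-0.754, 0.657, -0.002], [-0.001, -0.004, -1.0]]
wrist_force: [0.3, -0.2, 0.7]
gripper_width: 0.601
```

apply_moves:
  plan:
    - [[60,0,0,-0.24,0,0,0],[60,0,0,0,0,0,0],[60,0,0,0,0,0,0]]

```text
time_s: 5.93
tcp_pos: [0.5105, -0.2179, 0.1156]
ee_rot: [[-0.656, -0.754, 0.003], [-0.754, 0.656, -0.002], [-0.001, -0.004, -1.0]]
wrist_force: [-1.0, 0.6, 0.1]
gripper_width: 0.601
```

apply_moves:
  plan:
    - [[30,0,0,0,0,0,0],[20,0,0,0,0,0,0],[20,0,0,0,0,0,0],[20,0,0,0,0,0,0],[20,0,0,0,0,0,0]]

```text
time_s: 6.35
tcp_pos: [0.5105, -0.2179, 0.1153]
ee_rot: [[-0.656, -0.754, 0.003], [-0.754, 0.656, -0.002], [-0.0, -0.004, -1.0]]
wrist_force: [-0.2, -0.0, 0.5]
gripper_width: 0.304
```

apply_moves:
  plan:
    - [[5,0,0,0,0,0,0],[5,0,0,0,0,0,0],[5,0,0,0,0,0,0],[5,0,0,0,0,0,0],[5,0,0,0,0,0,0]]

```text
time_s: 6.77
tcp_pos: [0.5086, -0.2167, 0.1152]
ee_rot: [[-0.657, -0.754, -0.001], [-0.754, 0.657, 0.0], [0.0, 0.001, -1.0]]
wrist_force: [-0.0, 0.5, 0.2]
gripper_width: 0.134
```

apply_moves:
  plan:
    - [[5,0,0,0,0,0,-0.08],[5,0,0,0,0,0,-0.08],[5,0,0,0,0,0,-0.08],[5,0,0,0,0,0,-0.08]]

```text
time_s: 7.1
tcp_pos: [0.5084, -0.2164, 0.1152]
ee_rot: [[-0.867, -0.498, -0.002], [-0.498, 0.867, 0.001], [0.001, 0.002, -1.0]]
wrist_force: [-0.5, 1.3, 0.9]
gripper_width: 0.134
```

Run:
```python
from h import *
s=sense();R=np.array(s['ee_rot']);print(s['time_s'],np.round(s['tcp_pos'],4),np.degrees(np.arctan2(R[1,0],R[0,0])),R[:,2].round(4),s['wrist_force'],s['moment'])
c=capture('side');save('s3.png',cv2.resize(c['pixels'][175:255,230:320],(675,600),interpolation=cv2.INTER_CUBIC))
```

```text
7.1 [ 0.5084 -0.2164  0.1152] -150.12070219455572 [-0.0015  0.0011 -1.    ] [-0.4630376   1.32937429  0.87670295] [0.40059006 0.00192862 0.05130196]
```

View pics/s3.png

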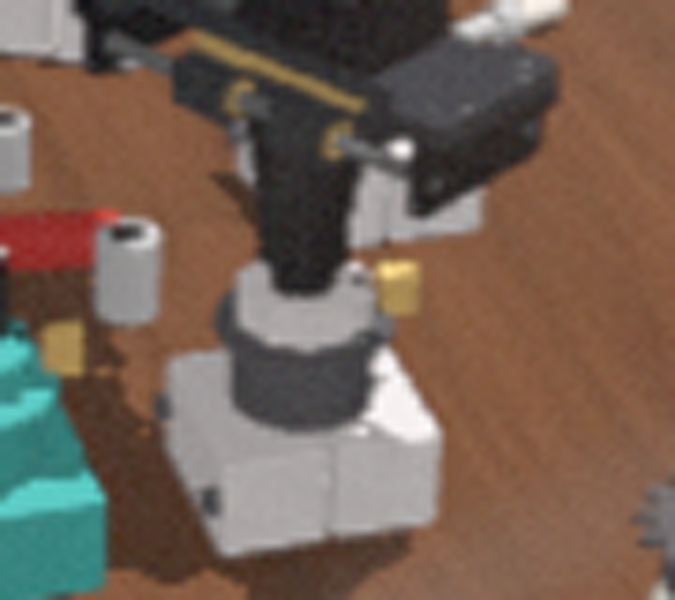

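The gripper holds the knob and it is turning. The fin is at (398,285) and the ring dot still shows near (360,268). The moment of 0.05 N m matches the knob's friction.

apply_moves:
  plan:
    - [[5,0,0,0,0,0,-0.08],[5,0,0,0,0,0,-0.08],[5,0,0,0,0,0,-0.08],[5,0,0,0,0,0,-0.08],[5,0,0,0,0,0,-0.08],[5,0,0,0,0,0,-0.08],[5,0,0,0,0,0,0],[5,0,0,0,0,0,0]]

```text
time_s: 7.82
tcp_pos: [0.5083, -0.2159, 0.1152]
ee_rot: [[-0.999, -0.032, -0.001], [-0.032, 0.999, 0.002], [0.001, 0.002, -1.0]]
wrist_force: [0.5, -0.3, 0.1]
gripper_width: 0.137
```

apply_moves:
  plan:
    - [[5,0,0,0,0,0,-0.06],[5,0,0,0,0,0,0],[5,0,0,0,0,0,0]]

```text
time_s: 8.07
tcp_pos: [0.5083, -0.2159, 0.1152]
ee_rot: [[-1.0, 0.022, -0.001], [0.022, 1.0, 0.003], [0.001, 0.003, -1.0]]
wrist_force: [-0.3, -0.1, 0.2]
gripper_width: 0.136
```

apply_moves:
  plan:
    - [[20,0,0,0,0,0,0],[35,0,0,0,0,0,0],[50,0,0,0,0,0,0],[60,0,0,0,0,0,0],[60,0,0,0,0,0,0],[60,0,0,0,0,0,0]]

```text
time_s: 8.57
tcp_pos: [0.5091, -0.2166, 0.1154]
ee_rot: [[-1.0, 0.015, 0.001], [0.015, 1.0, 0.002], [-0.001, 0.002, -1.0]]
wrist_force: [0.4, -0.6, 0.4]
gripper_width: 0.493
```

Now lift and pull back toward the robot so the top camera can see the knob.

apply_moves:
  plan:
    - [[60,0,0,0.3,0,0,0],[60,0,0,0.6,0,0,0],[60,0,0,0.8,0,0,0],[60,0,0,0.8,0,0,0],[60,0,0,0.8,0,0,0],[60,0,0,0.8,0,0,0],[60,-0.2,1,0.4,0,0,0],[60,-0.2,1,0.2,0,0,0],[60,-0.2,1,0,0,0,0],[60,-0.2,1,0,0,0,0],[60,-0.2,1,0,0,0,0],[60,-0.2,1,0,0,0,0]]

```text
time_s: 9.57
tcp_pos: [0.4777, -0.0656, 0.2452]
ee_rot: [[-1.0, 0.022, 0.007], [0.022, 1.0, 0.0], [-0.007, 0.001, -1.0]]
wrist_force: [0.7, 0.4, -0.0]
gripper_width: 0.606
```

apply_moves:
  plan:
    - [[60,-0.2,1,0,0,0,0],[60,-0.2,1,0,0,0,0],[60,0,1,0,0,0,0],[60,0,0,0,0,0,0]]

```text
time_s: 9.9
tcp_pos: [0.466, 0.0155, 0.2489]
ee_rot: [[-1.0, 0.017, 0.012], [0.018, 1.0, 0.002], [-0.012, 0.003, -1.0]]
wrist_force: [0.4, -1.0, -0.2]
gripper_width: 0.602
```

Run:
```python
from fit import *
s=sense();print(s['time_s'],s['tcp_pos'])
c=capture('top');pickle.dump(c,open('top3.pkl','wb'));c2=capture('side')
c0=pickle.load(open('top0.pkl','rb'))
a=[cv2.resize(k['pixels'][190:230,260:300],(390,390),interpolation=cv2.INTER_CUBIC) for k in(c0,c)]
save('t3.png',np.hstack(a));save('s4.png',cv2.resize(c2['pixels'][175:255,230:320],(675,600),interpolation=cv2.INTER_CUBIC))
x,f,r,g=fit(c);print(x[:2],np.degrees(x[2]),f)
```

```text
9.9 [0.46598557 0.01547638 0.24888636]
[ 0.51060518 -0.21829123] -0.07644633412415962 1094.3910891089108
```

View pics/t3.png

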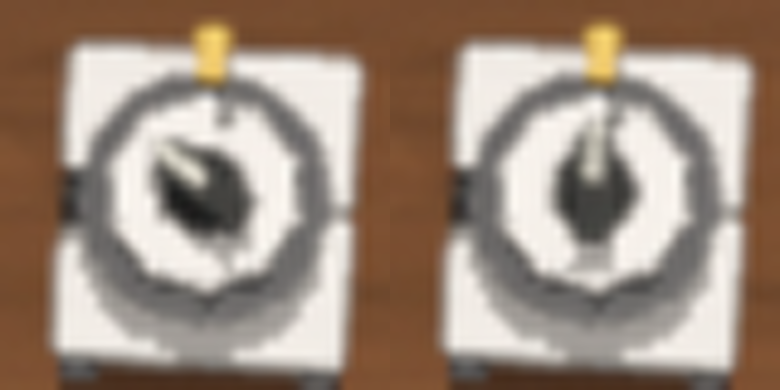

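View pics/s4.png

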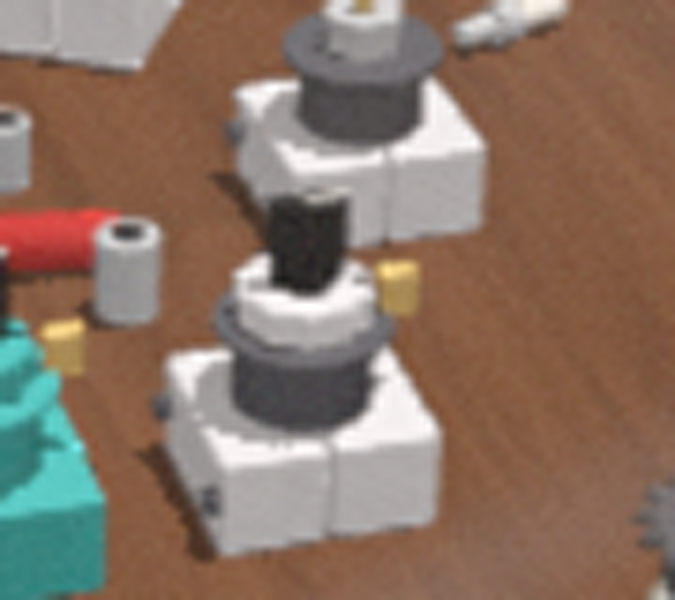

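The nose points at the fin: the line at (597,150) lies under the fin at (602,55). The fit gives a nose yaw of -0.1°, against about -1.4° for the fin. The ring dot is at the same place in both crops, (225,120) and (615,120) less 390. The gripper is clear of everything.

```bash
python3 -c "
from station import *
print(finish_job())"
```

```text
the job is handed in; nothing more can be done
None
```

The inner knob on the bare-aluminium reservoir now points at the brass index, and I have handed the job in; the system gives no verdict. I pinched the knob across its thickness, turned it about 50° clockwise, let go, and backed the arm off to the side, clear of everything.

- **Nose against index:** the top-view fit puts the nose at -0.1° yaw. The tool yaw at release put it at about -1.2°, and the fin is at about -1.4°, so it should be within 2° (limit 12°).
- **Ring:** the ring dot is at the same pixel in the before and after crops, so I see no movement of the ring.
- **Force and time:** every reading I took showed a wrist force under 2 N. The clock stood at about 10 s of the 27 s allowed when I handed in.
- **Disagreement:** the knob axis from the camera was about 2 mm off where the jaws centred on it, in line with the stated calibration error. The arm yielded to it without a noticeable side load.

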